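# Stand the knocked-over parts bin back up

### The job

The blue parts bin on the soldering bench has been knocked over onto its low front. Without picking it up, push on its upper edge with the fingertips so that it tips back upright onto its base, then push it along the mat, low front towards the robot, until its tall back wall sits flush against the aluminium stop strip. Leave the red bin, the flux bottle, the soldering carrier and the screwdriver where they are.

Things in the scene. Friction and masses are not known exactly. Their poses are not given: they have to be found in the camera images.
- bin: Blue open picking bin, loose, 0.14-0.25 kg, 3 mm walls. Upright: 85 mm front to back (own x), 120 wide (own y), 60 high (own z, towards the mouth). Own +x: tall back wall, 60 high; own -x: low front wall, 42 high. Origin: centre of the base's outside. Starts lying on its front: back wall on top (85 mm up), mouth to the robot, base to the strip, 60 mm from mouth to base. Slides at 0.7-1.8 N.
- bin_center (a point): Centre of the bin's outline, 30 mm from the base along own z: 42.5 mm above the mat lying, 30 mm upright. Pushed at the rim away from the robot, the bin tips about its far lower edge; when the rim has gone 45-65 mm forward it drops onto its base by itself and covers 85 mm of mat beyond that edge, own x towards the strip.
- bin_rim (a point): Middle of the free edge (at the mouth) of the tall back wall. Lying: the uppermost edge nearest the robot, 84 mm above the mat - the place to push. Upright: the top of the back wall, 60 mm above the mat.
- bin_back_l (a point): Point on the outside of the back wall, 58 mm from its middle (own +y), 7 mm above the base; touches the strip when the bin is home.
- bin_back_r (a point): Same as bin_back_l at the other end of the wall (own -y).
- strip: Fixed aluminium stop strip, 600 mm long (own y), 14 thick, 14 high. Origin: on the mat, middle of its face towards the robot; own x points away from the robot, square to that face. Yaw within 0.2 rad. The red bin and the flux bottle stand at it about 240 mm either side of its middle, in either order; between them it is free.
- red_bin: Bystander: loose red bin, upright, 85 x 100 x 60 mm high, at one end of the strip. Origin: centre of its underside.
- flux: Bystander: white flux bottle with red cap, 44 mm across, 95 mm high, at the other end of the strip. Origin: centre of its underside.
- carrier: Bystander: aluminium soldering carrier plate 90 x 60 mm with black nest and two dark screws, 36 mm high, lying to one side of the blue bin. Origin: centre of its underside.
- driver: Bystander: screwdriver with yellow handle, 150 mm long, lying on the other side of the blue bin, under 35 mm high. Origin: at its underside, near mid-length.
There are look-alikes about, which are no part of the job. Of the things shaped like the bin, the blue one is meant.

How it is judged (in metres and radians):
On the way, in this order (a step that is already met when the one before it is completed fails the run):
1. the blue bin stands upright on its base (angle between bin's own z axis and vertical below 0.09 rad and height (world z) of bin_center below 0.036 m), for 0.2 s.
2. its back wall is flush against the strip (all of step 1 and x of bin_back_l in the frame of strip between -0.006 and 0.005 m and y of bin_back_l in the frame of strip between -0.3 and 0.3 m and x of bin_back_r in the frame of strip between -0.006 and 0.005 m and y of bin_back_r in the frame of strip between -0.3 and 0.3 m), for 0.2 s.
At the end, for the whole second after the job is handed in: The blue bin stands upright on the mat (within 5 degrees), at rest, both ends of its back wall within 6 mm of the strip's face and within the strip's length; the bystanders are within 15 mm of where they were (all of step 2 and linear speed of bin below 0.01 m/s and distance of each of red_bin, flux, carrier, driver from where it was at the start of the episode below 0.015 m); the robot touches nothing.
It fails at once if the blue bin is lifted off the mat (its centre above 75 mm) (height (world z) of bin_center above 0.075 m).
It fails at once if a bystander is moved more than 15 mm (distance of any of red_bin, flux, carrier, driver from where it was at the start of the episode above 0.015 m).
It fails at once if the red bin or the flux bottle is tipped (angle between any of red_bin, flux's own z axis and vertical above 0.35 rad).
It also fails if it takes over 51 s, if anything falls off the work surface, if the arm or the gripper's body presses on something with over 40 N, if the wrist force passes 120 N, or if a joint passes its speed limit or range.

### The arm

A 6-joint arm with a two-finger parallel gripper is mounted at the origin on the work surface. World frame = base frame: x ahead of the robot, y to its left, z up, the work surface at z = 0. Lengths are in mm, angles in rad, forces in N, time in s.
With the tool pointing down it reaches from about 350 to 975 mm from the base axis. Payload 7.1 kg.
Tool frame: the origin (TCP) lies at the very end of the fingers, on their centre line; the grasp point (between the pads) lies 19 mm behind it; z points along the fingers, y is the direction in which the jaws open and shut (so a half turn about z gives the same grasp; the last joint's range is limited). The gripper opens to 88 mm and grips with 3 to 60 N. Pads are 20 mm wide; open, the fingers measure 115 mm over their backs; the gripper's body (75 mm by 178 mm) begins 61 mm behind the grasp point.
Start: joints at [-1.277, 0.423, 1.63, -0, 1.089, -0.019], TCP at [192.345, -594.65, 222.675] pointing down, gripper open.
Joint ranges: [-3, 3], [-0.9, 2.11], [0.09, 2.58], [-1.31, 4.45], [0.11, 2.69], [-2.54, 2.54]. Speed limits (rad/s): [2.39, 2.39, 3.01, 3.14, 3.14, 3.14].

### API

Orientations are given as a rotation vector (axis times angle).
In Python, from workcell import readout, imaging, close_job gives the robot as it stands.
- The arm moves only by the tool carry_out, never from a script. Its argument "rows" is a list of rows, each a list of 3 entries, a list of its own where there are three numbers: the shift along the tool's x, y, z in m, then the turn, a rotation vector about the tool's x, y, z in rad, then the closure, from 0 (fully open) to 1 (shut). In form: [[[dx, dy, dz], [wx, wy, wz], hand], ...]. A call has 1 to 12 rows; each row shifts and turns the commanded pose from where the row before left it, along the tool's axes as they then stand; what a row does not reach is not made up. A row lasts 1/12 s, in which the tool goes at most 41.7 mm and 7.16 degrees, less where a joint would pass 70% of its speed; a pose out of reach is approached as far as the arm can. A call with a gripper value outside its range is refused whole. The fingers move at their own pace and stop on an object; the grip force is fixed at half the most. Time passes only in rows, so rows that do not move let the fingers close. It gives the time, the measured TCP pose, the force and the opening at its end, in the units of the state.
- readout.get_obs(): the state, without advancing time (a new reading comes with each control period).
- imaging.get_image(name): name is "side" or "top" or "wrist"; returns the picture (384x512x3 uint8, red, green, blue); there is no depth.
- imaging.camera_params(name): a dict with "fx", "fy", "cx", "cy" (pixels), "rvec" (rotation vector, rad) and "tvec" (3), from world to camera coordinates, as OpenCV has them; the wrist camera has in their place "T_tool_cam" (4x4, takes a point from camera to tool coordinates, whose origin is the TCP and whose axes are the flange's). Camera axes: x right, y down, z forward; pixel columns grow to the right and rows downward; lengths in mm; the calibration is good to about 2 mm. A picture is of the moment at which its call begins: read the wrist's pose just before it. camera_params takes no time and is no camera call.
- close_job(): hands the job in, once; it reports no verdict.
The state is a dict: "t": time; "qpos": joint angles; "qvel": joint speeds; "joint_torque": joint torques, N m; "ee_pos": TCP position; "orientation": TCP orientation; "ft_force": force on the tool from outside, world axes, zero at the start; "moment": the same for the moment, N m; "width": finger opening in mm.
Only numpy, scipy, OpenCV 4.12 (cv2) and the standard library are available. Lean on these libraries where they do the work, as an engineer would, in place of code of your own. Each camera call takes 0.05 s, during which the arm holds its last target.

## Working session

There is one attempt and no reset: what is moved stays moved. The work goes in short steps, Python scripts to look and compute and a tool call to move; the robot and the scene stay as the last step left them, time stands still between calls to the robot, and variables do not carry over. Pictures are saved under pics/ and viewed, and the job is handed in when it is done.

Besides the shell and the picture viewer there is one more tool, called after "Call:" in YAML: its name, and indented under it one key for each argument. carry_out: Moves the arm, as the interface text tells. Its arguments: {"type":"object","properties":{"rows":{"type":"array","items":{"type":"array"}}},"required":["rows"]}

```bash
mkdir -p pics; python3 - <<'E'
from workcell import readout, imaging
import cv2,json
for n in ("side","top"):
    im=imaging.get_image(n); cv2.imwrite(f"pics/{n}0.png",cv2.resize(im[:,:,::-1],(800,600),interpolation=cv2.INTER_CUBIC)); cv2.imwrite(f"pics/{n}0raw.png",im[:,:,::-1])
    print(n,imaging.camera_params(n))
o=readout.get_obs();print(o)
E
```

```text
side {'fx': 477.0529093518326, 'fy': 477.0529093518326, 'cx': 257.7745297141612, 'cy': 187.25600481981084, 'rvec': array([ 0.989543  , -2.31355059,  1.17242966]), 'tvec': array([423.54888535, 299.76193734, 774.22195557])}
top {'fx': 446.480711867807, 'fy': 446.480711867807, 'cx': 253.1223653278469, 'cy': 189.2560949788099, 'rvec': array([ 2.10178231, -2.14083997,  0.19673124]), 'tvec': array([  30.15667863,  562.27172936, 1221.83495729])}
{'t': 0.1, 'qpos': array([-1.27698106e+00,  4.23752324e-01,  1.63060985e+00,  2.25333418e-05,
        1.08859209e+00, -1.89829368e-02]), 'qvel': array([ 0.0001485 ,  0.00044485, -0.00313856,  0.00092796, -0.00030146,
       -0.00138092]), 'joint_torque': array([ 4.91336618e-05, -5.45610201e+01, -2.74325716e+01,  6.45692926e-02,
        1.87697547e-02,  2.26588689e-06]), 'ee_pos': array([ 192.22189688, -594.18025802,  221.98844593]), 'orientation': array([-3.10191570e+00, -4.89114881e-01,  2.61818758e-04]), 'ft_force': array([0.00224696, 0.3022208 , 0.43934912]), 'moment': array([-0.02776409, -0.03487556,  0.01266099]), 'width': 87.88559143444198}
```

View pics/side0.png

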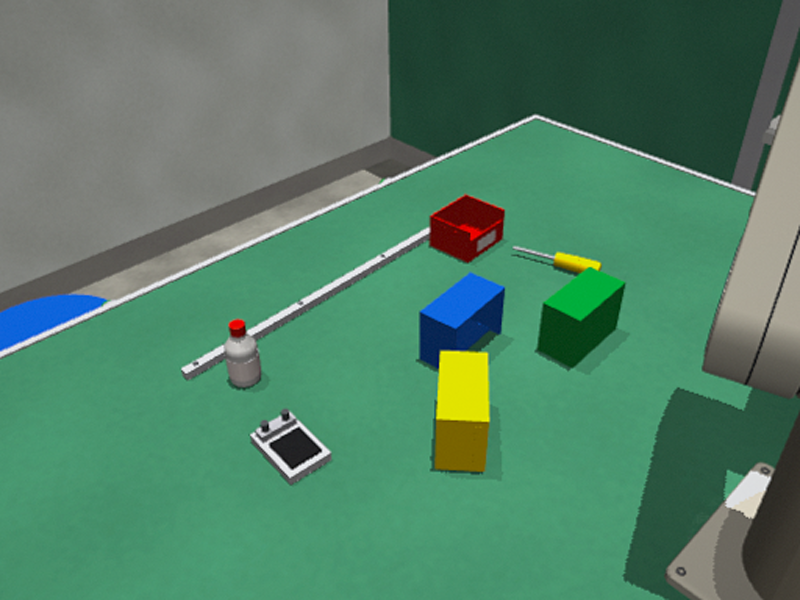

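View pics/top0.png

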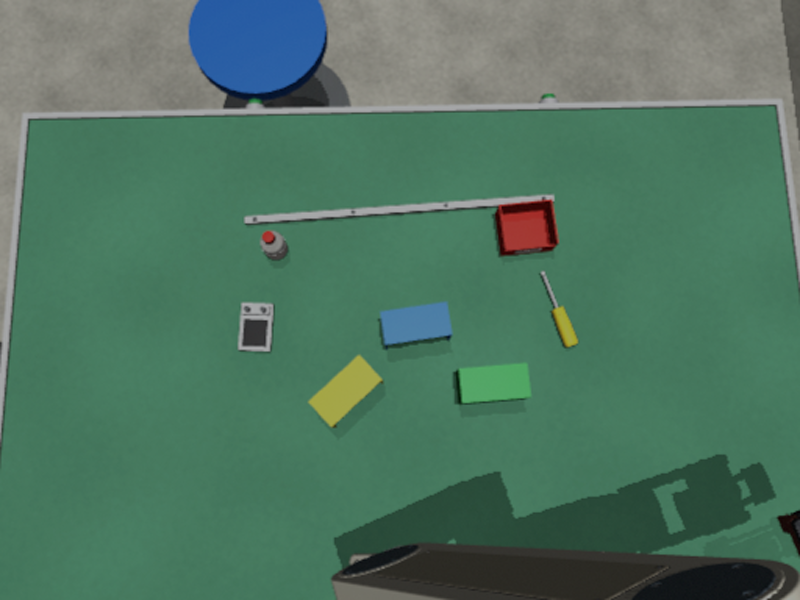

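The side view (800x600) shows the blue bin lying at about (460,320) with yellow and green blocks near it. The top view shows the blue bin at about (415,325), the strip from (246,220) to (553,198), the red bin at the right end and the flux at the left. I'll enlarge crops to read corners.

```bash
python3 - <<'E'
import cv2
def crop(src,out,x0,y0,w,h,s):
    im=cv2.imread(src)[y0:y0+h,x0:x0+w]
    im=cv2.resize(im,None,fx=s,fy=s,interpolation=cv2.INTER_CUBIC)
    for x in range((x0//10+1)*10,x0+w,10):
        cv2.line(im,(int((x-x0+.5)*s),0),(int((x-x0+.5)*s),6),(255,255,255),1); cv2.putText(im,str(x),(int((x-x0)*s),16),0,.35,(255,255,255),1)
    for y in range((y0//10+1)*10,y0+h,10):
        cv2.line(im,(0,int((y-y0+.5)*s)),(6,int((y-y0+.5)*s)),(255,255,255),1); cv2.putText(im,str(y),(8,int((y-y0)*s)+4),0,.35,(255,255,255),1)
    cv2.imwrite(out,im)
crop("pics/top0raw.png","pics/top_c.png",190,180,155,100,5)
crop("pics/top0raw.png","pics/top_s.png",150,115,215,60,3.6)
crop("pics/side0raw.png","pics/side_c.png",255,165,90,72,8)
crop("pics/side0raw.png","pics/side_s.png",105,120,230,125,3.4)
E
```

```text
(no output)
```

View pics/top_c.png

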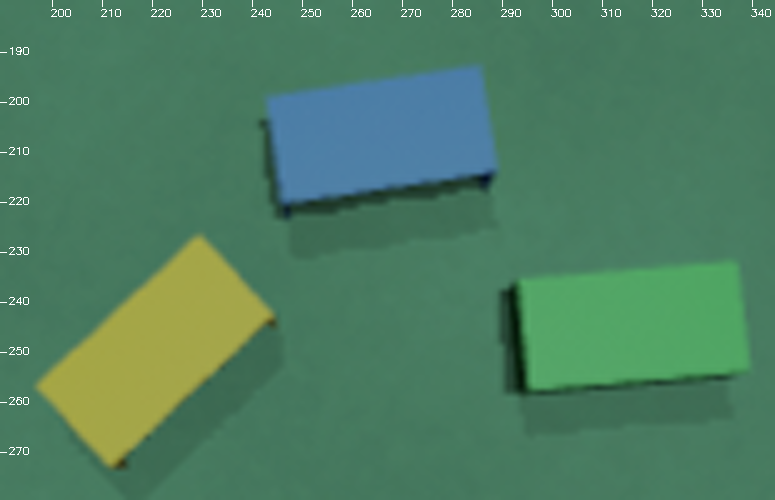

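View pics/top_s.png

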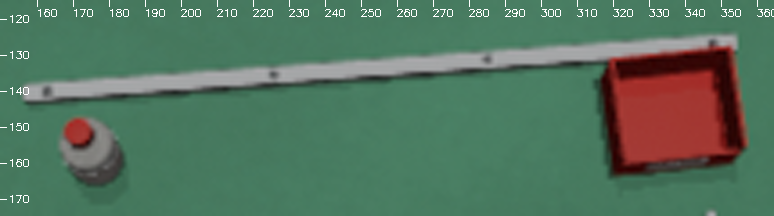

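View pics/side_c.png

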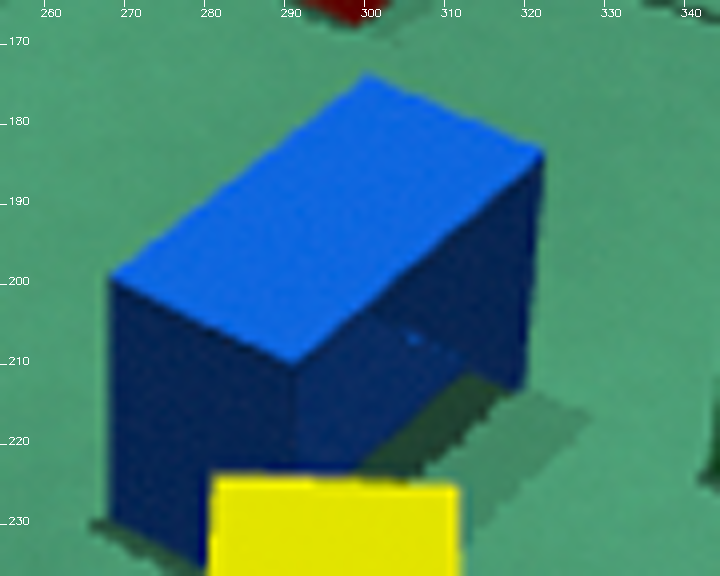

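View pics/side_s.png

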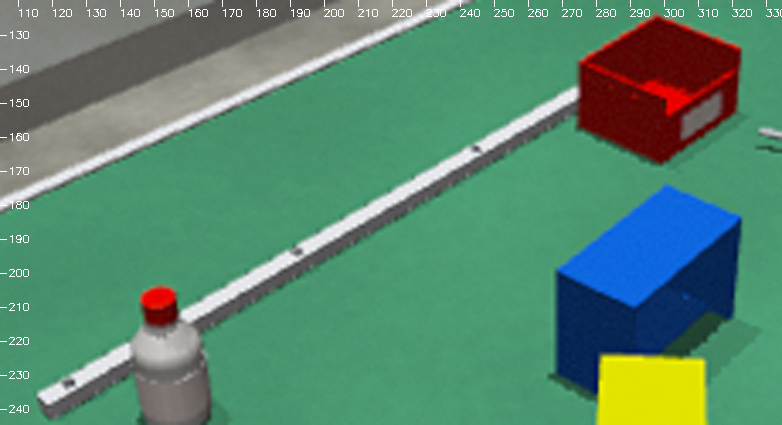

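Top view (raw px): the blue top-face corners are FL (243,199), FR (286,193), NR (289,214) and NL (246,221). In the side view they are FL (268,199), FR (300.5,174), NR (322.5,184) and NL (291,210). Next I'll zoom in on the strip.

```bash
cat > h.py <<'E'
import numpy as np, cv2
def cam(P):
    K=np.array([[P['fx'],0,P['cx']],[0,P['fy'],P['cy']],[0,0,1]]);R=cv2.Rodrigues(np.array(P['rvec']))[0];return K,R,np.array(P['tvec'])
def tri(P1,p1,P2,p2):
    M=[K@np.c_[R,t] for K,R,t in (cam(P1),cam(P2))]
    X=cv2.triangulatePoints(M[0],M[1],np.array(p1,float).T,np.array(p2,float).T);X=(X[:3]/X[3]).T
    return X
def onz(P,p,z):
    K,R,t=cam(P);C=-R.T@t;out=[]
    for q in np.atleast_2d(p):
        d=R.T@np.linalg.inv(K)@np.array([q[0],q[1],1]);out.append(C+d*(z-C[2])/d[2])
    return np.array(out)
def proj(P,X):
    return cv2.projectPoints(np.array(X,float),np.array(P['rvec']),np.array(P['tvec']),cam(P)[0],None)[0][:,0]
def crop(im,out,x0,y0,w,h,s):
    im=im[y0:y0+h,x0:x0+w]
    im=cv2.resize(im,None,fx=s,fy=s,interpolation=cv2.INTER_CUBIC)
    for x in range((x0//10+1)*10,x0+w,10):
        X=int((x-x0+.5)*s);cv2.line(im,(X,0),(X,6),(255,255,255),1); cv2.putText(im,str(x),(X-8,16),0,.35,(255,255,255),1)
    for y in range((y0//10+1)*10,y0+h,10):
        Y=int((y-y0+.5)*s);cv2.line(im,(0,Y),(6,Y),(255,255,255),1); cv2.putText(im,str(y),(8,Y+4),0,.35,(255,255,255),1)
    cv2.imwrite(out,im)
E
python3 - <<'E'
from h import *
from workcell import imaging
T=imaging.camera_params("top");S=imaging.camera_params("side")
X=tri(T,[(243,199),(286,192.8),(289,214),(245.8,220.6)],S,[(268.3,198.7),(300.4,173.9),(322.5,183.7),(291.3,209.8)])
print(X.round(1))
a=cv2.imread("pics/top0raw.png");b=cv2.imread("pics/side0raw.png")
crop(a,"pics/z1.png",150,130,50,30,15)
crop(a,"pics/z2.png",280,118,80,50,10)
crop(b,"pics/z3.png",110,220,60,40,13)
crop(b,"pics/z4.png",210,140,70,50,11)
im=np.vstack([cv2.resize(cv2.imread(f"pics/z{i}.png"),(400,300)) for i in (1,2)]);
im2=np.vstack([cv2.resize(cv2.imread(f"pics/z{i}.png"),(400,300)) for i in (3,4)]);cv2.imwrite("pics/z.png",np.hstack([im,im2]))
E
```

```text
[[529.9  48.7  87.8]
 [546.  -70.3  86.4]
 [486.4 -76.8  86.5]
 [469.7  41.9  88.8]]
```

View pics/z.png

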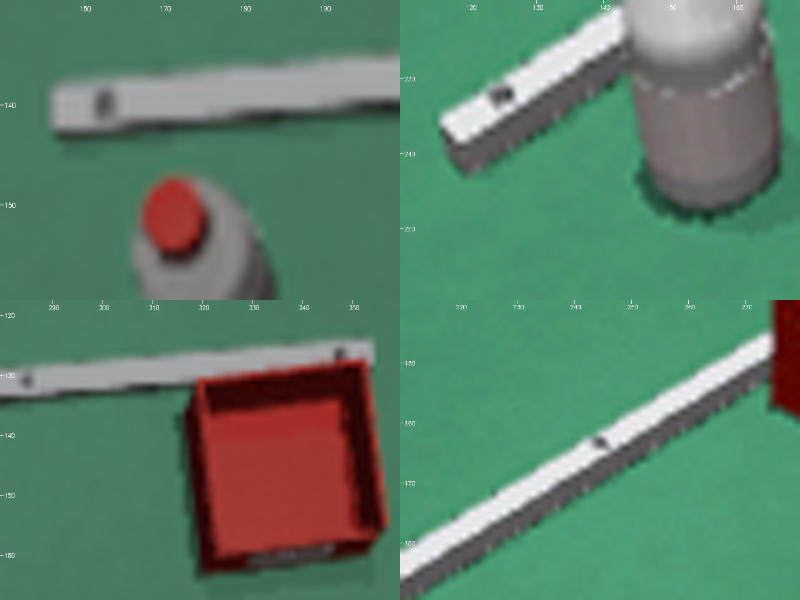

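```bash
python3 - <<'E'
from h import *
from workcell import imaging
T=imaging.camera_params("top");S=imaging.camera_params("side")
X=tri(T,[(156.6,142.4),(162.5,139.9),(225.7,135.2),(284.7,131.0),(347.5,126.4)],S,[(118.8,239.2),(124.8,232),(191.3,193.6),(244.5,163.2),(244.5,163.2)])
print(X[:4].round(1))
h=onz(T,[(162.5,139.9),(225.7,135.2),(284.7,131.0),(347.5,126.4)],14);print("top holes z14",h.round(1))
h2=onz(S,[(124.8,232),(191.3,193.6),(244.5,163.2)],14);print("side",h2.round(1))
d=h[-1]-h[0];print("strip yaw",np.arctan2(d[0],-d[1]))
e=onz(T,[(156.6,142.4)],14);print('end',e, onz(S,[(118.8,239.2)],14),onz(S,[(120,242.4)],0))
# blue top at z=85
B=onz(T,[(243,199),(286,192.8),(289,214),(245.8,220.6)],85);print(B.round(1));
B=onz(S,[(268.3,198.7),(300.4,173.9),(322.5,183.7),(291.3,209.8)],85);print(B.round(1))
Y=onz(T,[(229,226.5),(244.5,243),(213,273),(197,257)],85);print('yellow',Y.round(1))
G=onz(T,[(293,235.5),(337,232),(339.5,254),(295.3,258)],85);print('green',G.round(1))
E
```

```text
[[720.5 308.9  11.9]
 [726.2 290.   17.2]
 [738.5 100.7  15.6]
 [746.8 -77.9  17.7]]
top holes z14 [[ 726.6  289.9   14. ]
 [ 737.6   99.5   14. ]
 [ 747.3  -78.7   14. ]
 [ 758.1 -268.8   14. ]]
side [[730.6 288.9  14. ]
 [741.9 100.3  14. ]
 [751.7 -81.3  14. ]]
strip yaw 0.05644869533625245
end [[719.08261716 307.54687265  14.        ]] [[719.16247888 310.25026316  14.        ]] [[723.69973118 307.49976828   0.        ]]
[[529.7  48.3  85. ]
 [544.9 -71.4  85. ]
 [485.5 -77.7  85. ]
 [469.4  41.4  85. ]]
[[533.1  46.5  85. ]
 [548.6 -71.2  85. ]
 [488.8 -78.   85. ]
 [473.5  38.8  85. ]]
yellow [[454.   87.7  85. ]
 [408.3  45.9  85. ]
 [329.6 131.7  85. ]
 [372.9 175.   85. ]]
green [[ 426.2  -86.7   85. ]
 [ 433.6 -207.1   85. ]
 [ 374.  -210.7   85. ]
 [ 365.4  -90.8   85. ]]
```

Triangulated bin top corners come out about 87 mm high against 85 stated, which fits the 2 mm calibration.

- **Bin:** yaw about 0.13, rim middle about (479,-19).
- **Strip:** yaw about 0.056, face at x≈735.5 near y=10.
- **Yellow and green blocks:** clear of the approach.

Now moving to a hover behind the rim.

Call:
carry_out:
  rows:
    - [[0,0,0],[0,0,0.0915],0.2]
    - [[0,0,0],[0,0,0.0915],0.2]
    - [[0.016,-0.027,0],[0,0,0],0.2]
    - [[0.016,-0.027,0],[0,0,0],0.2]
    - [[0.016,-0.027,0],[0,0,0],0.2]
    - [[0.016,-0.027,0],[0,0,0],0.2]
    - [[0.016,-0.027,0],[0,0,0],0.2]
    - [[0.016,-0.027,0],[0,0,0],0.2]
    - [[0.016,-0.027,0],[0,0,0],0.2]
    - [[0.016,-0.027,0],[0,0,0],0.2]
    - [[0.016,-0.027,0],[0,0,0],0.2]
    - [[0.016,-0.027,0],[0,0,0],0.2]

```text
t: 1.1
ee_pos: [316.2, -304.7, 222.5]
orientation: [-3.135, -0.203, 0.0]
ft_force: [0.4, -0.2, 0.4]
width: 70.4
```

Call:
carry_out:
  rows:
    - [[0.016,-0.027,0],[0,0,0],0.2]
    - [[0.016,-0.027,0],[0,0,0],0.2]
    - [[0.016,-0.027,0],[0,0,0],0.2]
    - [[0.016,-0.027,0],[0,0,0],0.2]
    - [[0.016,-0.027,0],[0,0,0],0.2]
    - [[0.016,-0.027,0],[0,0,0],0.2]
    - [[0.016,-0.027,0],[0,0,0],0.2]
    - [[0.016,-0.027,0],[0,0,0],0.2]
    - [[0.016,-0.027,0],[0,0,0],0.2]
    - [[0.016,-0.027,0],[0,0,0],0.2]
    - [[0,0,0],[0,0,0],0.2]
    - [[0,0,0],[0,0,0],0.2]

```text
t: 2.1
ee_pos: [439.8, -16.6, 222.4]
orientation: [3.135, 0.209, -0.001]
ft_force: [-0.4, 0.4, -0.1]
width: 70.0
```

```bash
python3 - <<'E'
from workcell import readout, imaging
from h import *
o=readout.get_obs();print({k:np.round(o[k],3) for k in ('t','ee_pos','orientation','width','ft_force')})
R=cv2.Rodrigues(o['orientation'])[0];print(R.round(3))
P=imaging.camera_params("wrist");print(P)
im=imaging.get_image("wrist")[:,:,::-1];cv2.imwrite("pics/w1raw.png",im)
cv2.imwrite("pics/w1.png",cv2.resize(im,(800,600)))
Tt=np.eye(4);Tt[:3,:3]=R;Tt[:3,3]=o['ee_pos'];Tc=Tt@np.array(P['T_tool_cam'])
B=np.array([[529.9,48.7,85],[546,-70.3,85],[486.4,-76.8,85],[469.7,41.9,85]])
q=(np.c_[B,np.ones(4)]@np.linalg.inv(Tc).T)[:,:3];print((q[:,:2]/q[:,2:]*[P['fx'],P['fy']]+[P['cx'],P['cy']]).round(1))
E
```

```text
{'t': np.float64(2.1), 'ee_pos': array([439.822, -16.595, 222.417]), 'orientation': array([ 3.135e+00,  2.090e-01, -1.000e-03]), 'width': np.float64(70.038), 'ft_force': array([-0.408,  0.391, -0.055])}
[[ 0.991  0.133 -0.001]
 [ 0.133 -0.991 -0.   ]
 [-0.001 -0.    -1.   ]]
{'fx': 290.95789418042847, 'fy': 290.95789418042847, 'cx': 260.0580395056061, 'cy': 193.74234278231106, 'T_tool_cam': array([[ 4.51091876e-04, -9.69105523e-01, -2.46646064e-01,
         6.61673618e+01],
       [ 9.99999801e-01,  5.46095071e-04, -3.16777661e-04,
         1.08056162e+00],
       [ 4.41683181e-04, -2.46645872e-01,  9.69105577e-01,
        -1.62585931e+02],
       [ 0.00000000e+00,  0.00000000e+00,  0.00000000e+00,
         1.00000000e+00]])}
[[204.8  85.8]
 [328.4  85.7]
 [323.5 147.9]
 [206.4 148.6]]
```

View pics/w1.png

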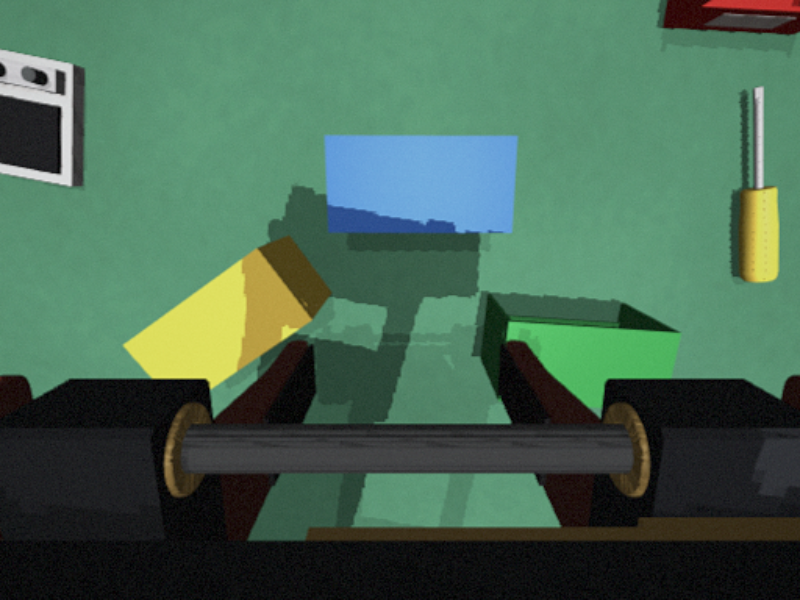

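In the wrist view the bin's edges are level (near edge row 233, columns 328-513 of 800), so the yaw matches. The bin sits about 8 mm towards tool +y. Descending to rim height.

Call:
carry_out:
  rows:
    - [[0,0.004,0.025],[0,0,0],0.2]
    - [[0,0.004,0.025],[0,0,0],0.2]
    - [[0,0,0.025],[0,0,0],0.2]
    - [[0,0,0.025],[0,0,0],0.2]
    - [[0,0,0.025],[0,0,0],0.2]
    - [[0,0,0.023],[0,0,0],0.2]
    - [[0.008,0,0],[0,0,0],0.2]
    - [[0.008,0,0],[0,0,0],0.2]
    - [[0,0,0],[0,0,0],0.2]

```text
t: 2.9
ee_pos: [459.6, -24.4, 75.9]
orientation: [3.135, 0.202, 0.005]
ft_force: [0.4, -0.6, 0.3]
width: 70.4
```

```bash
python3 - <<'E'
from workcell import readout, imaging
from h import *
im=imaging.get_image("side")[:,:,::-1].copy()
crop(im,"pics/s2.png",230,110,130,97,6)
E
```

```text
(no output)
```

View pics/s2.png

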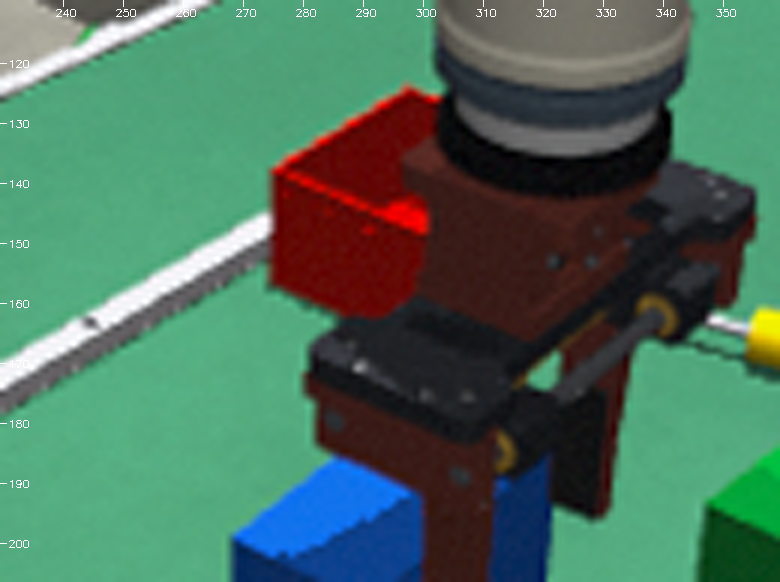

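The fingertips are about 9 mm behind the rim. Starting the tip, rising with the rim.

Call:
carry_out:
  rows:
    - [[0.005,0,0],[0,0,0],0.2]
    - [[0.005,0,0],[0,0,0],0.2]
    - [[0.005,0,-0.003],[0,0,0],0.2]
    - [[0.005,0,-0.003],[0,0,0],0.2]
    - [[0.005,0,-0.003],[0,0,0],0.2]
    - [[0.005,0,-0.002],[0,0,0],0.2]

```text
t: 3.45
ee_pos: [487.3, -19.6, 86.4]
orientation: [3.135, 0.204, 0.001]
ft_force: [-1.2, -0.2, 0.3]
width: 70.3
```

```bash
python3 - <<'E'
from workcell import readout, imaging
from h import *
im=imaging.get_image("side")[:,:,::-1].copy()
crop(im,"pics/s3.png",230,140,130,97,6)
E
```

```text
(no output)
```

View pics/s3.png

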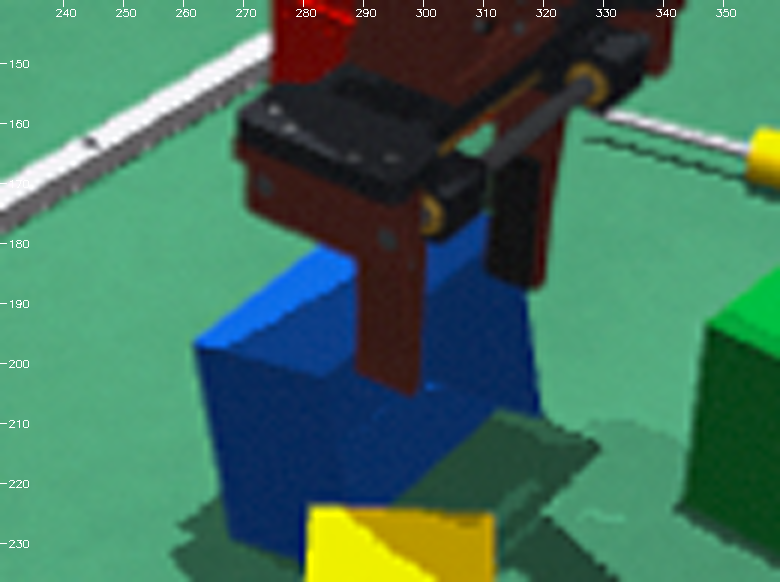

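The bin is tilting about its far lower edge (base corner at (268,230), top edge moved forward). Continuing.

Call:
carry_out:
  rows:
    - [[0.005,0,-0.002],[0,0,0],0.2]
    - [[0.005,0,-0.002],[0,0,0],0.2]
    - [[0.005,0,-0.001],[0,0,0],0.2]
    - [[0.005,0,0],[0,0,0],0.2]
    - [[0.005,0,0],[0,0,0],0.2]
    - [[0.004,0,0],[0,0,0],0.2]

```text
t: 4.0
ee_pos: [515.8, -15.9, 90.6]
orientation: [-3.135, -0.204, -0.0]
ft_force: [0.3, 0.8, 0.5]
width: 70.3
```

```bash
python3 - <<'E'
from workcell import readout, imaging
from h import *
im=imaging.get_image("side")[:,:,::-1].copy()
crop(im,"pics/s4.png",230,140,130,97,6)
E
```

```text
(no output)
```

View pics/s4.png

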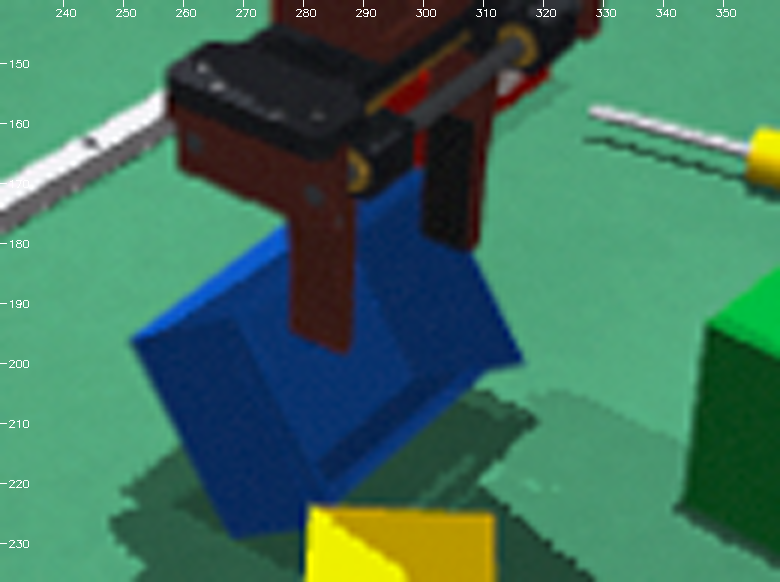

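It is about 30° over and near balance. A few more millimetres forward.

Call:
carry_out:
  rows:
    - [[0.004,0,0],[0,0,0],0.2]
    - [[0.004,0,0],[0,0,0],0.2]
    - [[0.004,0,0],[0,0,0],0.2]
    - [[0.004,0,0],[0,0,0],0.2]
    - [[0.004,0,0],[0,0,0],0.2]
    - [[0,0,0],[0,0,0],0.2]
    - [[0,0,0],[0,0,0],0.2]
    - [[0,0,0],[0,0,0],0.2]

```text
t: 4.72
ee_pos: [534.8, -13.4, 90.6]
orientation: [-3.135, -0.204, 0.001]
ft_force: [0.1, 1.2, -0.0]
width: 70.0
```

```bash
python3 - <<'E'
from workcell import readout, imaging
from h import *
im=imaging.get_image("side")[:,:,::-1].copy()
crop(im,"pics/s5.png",210,140,130,97,6)
E
```

```text
(no output)
```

View pics/s5.png

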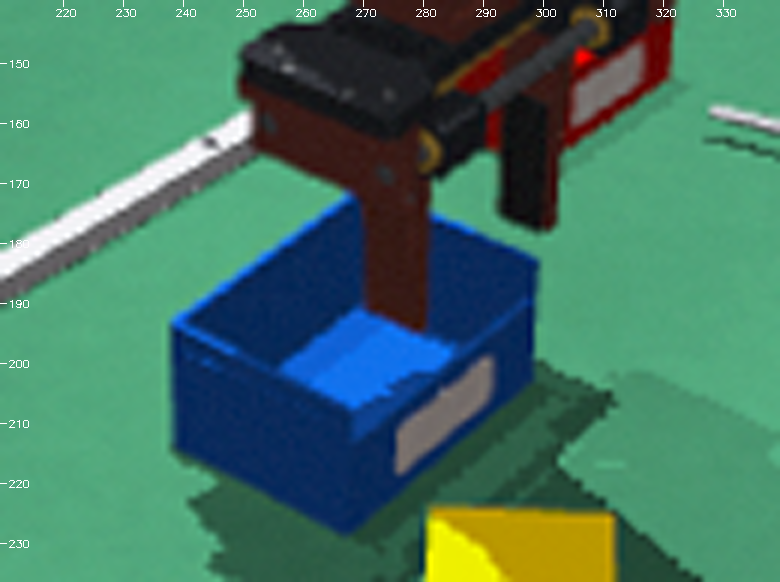

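The bin dropped upright onto its base (front-left base corner at side px (267,229), front-right (298,204)). Retreating, opening and aligning the tool to the strip yaw.

Call:
carry_out:
  rows:
    - [[-0.011,0,0],[0,0,0],0.2]
    - [[-0.011,0,0],[0,0,0],0.2]
    - [[-0.011,0,0],[0,0,0],0.2]
    - [[-0.011,0,0],[0,0,0],0]
    - [[0,0,0],[0,0,0.036],0]
    - [[0,0,0],[0,0,0.036],0]
    - [[0,0,0],[0,0,0],0]
    - [[0,0,0],[0,0,0],0]

```text
t: 5.43
ee_pos: [490.6, -19.2, 90.8]
orientation: [-3.14, -0.092, 0.0]
ft_force: [0.4, -0.4, -0.2]
width: 87.5
```

```bash
python3 - <<'E'
from workcell import readout, imaging
from h import *
o=readout.get_obs()
R=cv2.Rodrigues(o['orientation'])[0]
P=imaging.camera_params("wrist");S=imaging.camera_params("side")
im=imaging.get_image("wrist")[:,:,::-1]
cv2.imwrite("pics/w6.png",cv2.resize(im,(800,600)))
a=imaging.get_image("top")[:,:,::-1].copy();crop(a,"pics/t6.png",140,110,220,130,3.5)
print(o['t'],o['ee_pos'],R[:,0])
print(onz(S,[(267.1,228.8),(298.4,203.7),(238.3,215.4)],0).round(1))
E
```

```text
5.4333 [490.62120219 -19.218905    90.79068661] [ 9.98278696e-01  5.86483162e-02 -1.38783550e-04]
[[535.1  47.6   0. ]
 [548.2 -69.5   0. ]
 [614.8  62.6   0. ]]
```

View pics/w6.png

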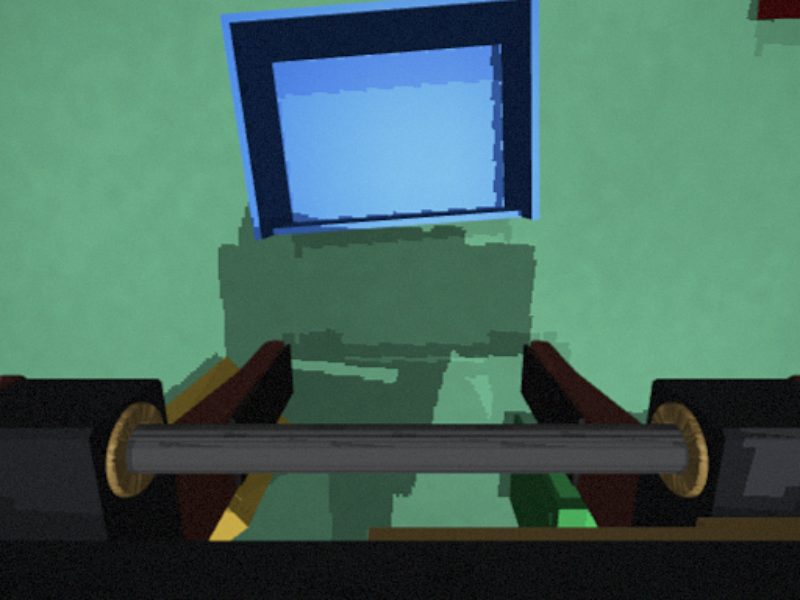

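View pics/t6.png

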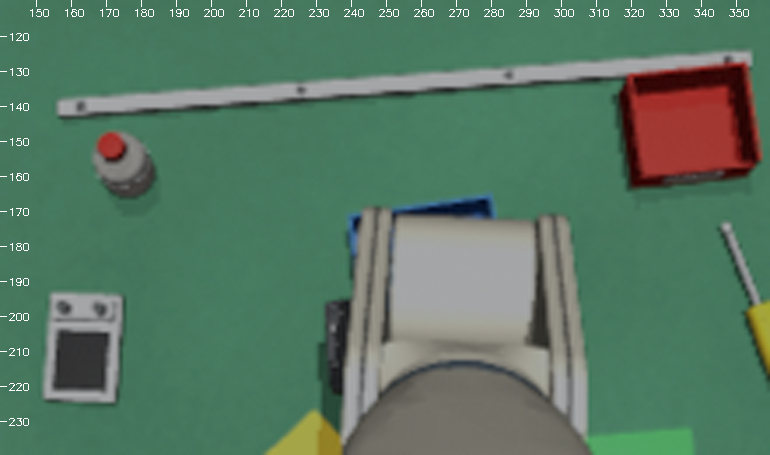

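The bin is upright, with its front edge slightly skewed (wrist px (262,237) to (538,217)). Its front wall middle is at about (541,-11). Lowering behind it and starting to push.

Call:
carry_out:
  rows:
    - [[0,-0.003,0.02],[0,0,0],0]
    - [[0,0,0.02],[0,0,0],0]
    - [[0,0,0.02],[0,0,0],0]
    - [[0,0,0.015],[0,0,0],0]
    - [[0,0,0.008],[0,0,0],0]
    - [[0,0,0],[0,0,0],0]
    - [[0.008,0,0],[0,0,0],0]
    - [[0.008,0,0],[0,0,0],0]
    - [[0.008,0,0],[0,0,0],0]
    - [[0.006,0,0],[0,0,0],0]
    - [[0.005,0,0],[0,0,0],0]
    - [[0.005,0,0],[0,0,0],0]

```text
t: 6.53
ee_pos: [531.4, -13.7, 8.0]
orientation: [-3.14, -0.091, 0.001]
ft_force: [-2.6, 0.4, 1.4]
width: 87.7
```

Call:
carry_out:
  rows:
    - [[0.005,0,0],[0,0,0],0]
    - [[0.006,0,0],[0,0,0],0]
    - [[0.006,0,0],[0,0,0],0]
    - [[0.006,0,0],[0,0,0],0]
    - [[0.006,0,0],[0,0,0],0]
    - [[0.006,0,0],[0,0,0],0]
    - [[0.006,0,0],[0,0,0],0]
    - [[0.006,0,0],[0,0,0],0]
    - [[0.006,0,0],[0,0,0],0]
    - [[0.006,0,0],[0,0,0],0]
    - [[0.005,0,0],[0,0,0],0]
    - [[0.005,0,0],[0,0,0],0]

```text
t: 7.53
ee_pos: [600.4, -9.8, 7.7]
orientation: [-3.14, -0.091, 0.001]
ft_force: [-3.2, -0.9, 3.7]
width: 88.1
```

```bash
python3 - <<'E'
from workcell import readout, imaging
from h import *
im=imaging.get_image("wrist")[:,:,::-1]
cv2.imwrite("pics/w7.png",cv2.resize(im,(800,600)))
a=imaging.get_image("side")[:,:,::-1].copy();crop(a,"pics/s7.png",170,110,130,97,6)
E
```

```text
(no output)
```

View pics/w7.png

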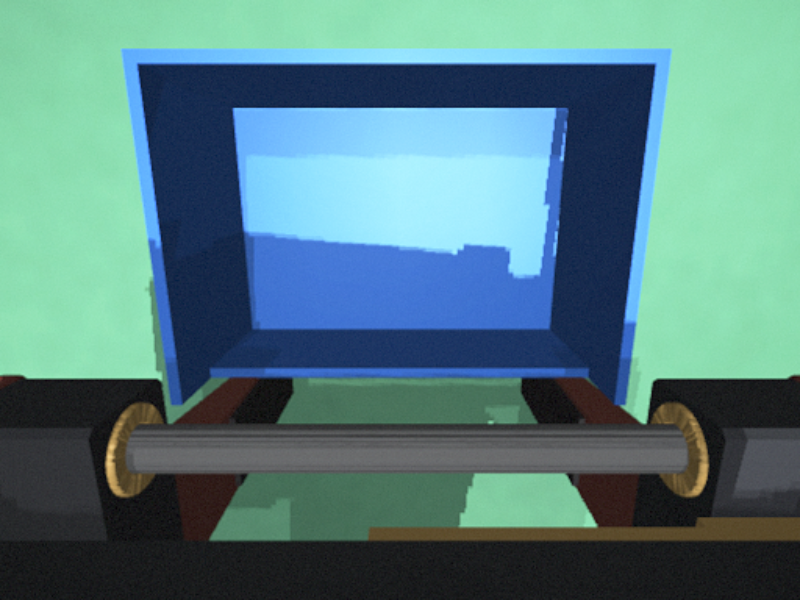

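View pics/s7.png

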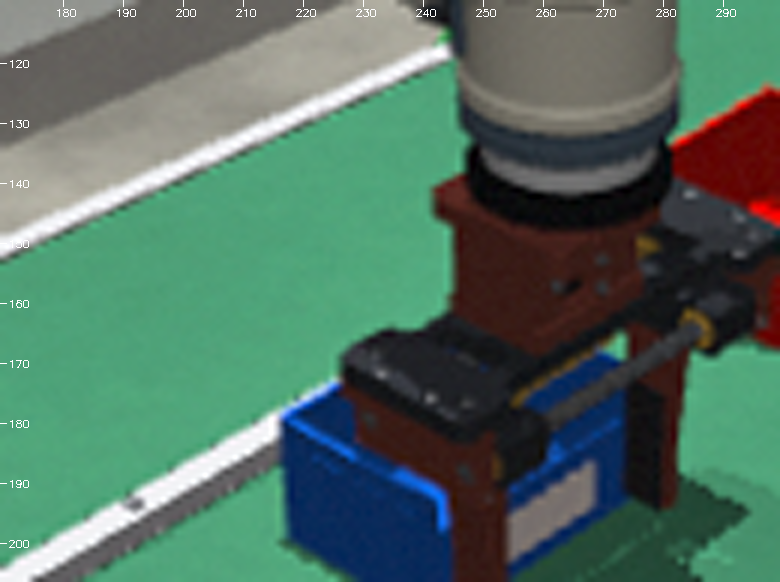

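The bin is square to the fingers, centred and upright. About 40 mm remain, so I'll go most of that way, then creep by force.

Call:
carry_out:
  rows:
    - [[0.005,0,0],[0,0,0],0]
    - [[0.005,0,0],[0,0,0],0]
    - [[0.005,0,0],[0,0,0],0]
    - [[0.005,0,0],[0,0,0],0]
    - [[0.004,0,0],[0,0,0],0]
    - [[0.003,0,0],[0,0,0],0]
    - [[0.003,0,0],[0,0,0],0]
    - [[0.002,0,0],[0,0,0],0]
    - [[0.002,0,0],[0,0,0],0]

```text
t: 8.38
ee_pos: [634.0, -7.9, 7.7]
orientation: [3.14, 0.091, -0.0]
ft_force: [-3.0, -0.8, 2.2]
width: 87.7
```

Call:
carry_out:
  rows:
    - [[0.001,0,0],[0,0,0],0]
    - [[0.001,0,0],[0,0,0],0]
    - [[0.001,0,0],[0,0,0],0]

```text
t: 8.63
ee_pos: [636.8, -7.7, 7.7]
orientation: [3.14, 0.091, -0.0]
ft_force: [-1.5, 0.8, 1.0]
width: 87.8
```

```bash
python3 - <<'E'
from workcell import readout, imaging
from h import *
im=imaging.get_image("wrist")[:,:,::-1]
cv2.imwrite("pics/w8.png",cv2.resize(im,(800,600)))
a=imaging.get_image("side")[:,:,::-1].copy();crop(a,"pics/s8.png",150,110,130,97,6)
E
```

```text
(no output)
```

View pics/w8.png

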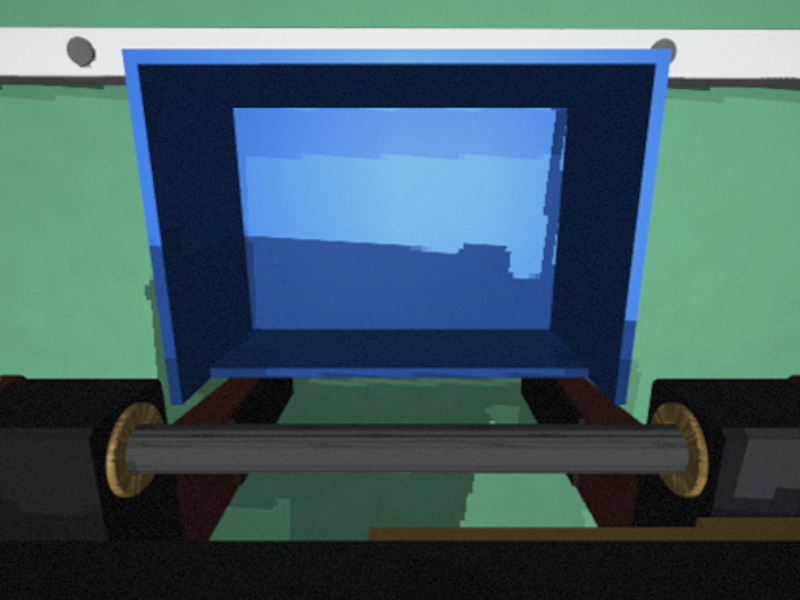

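View pics/s8.png

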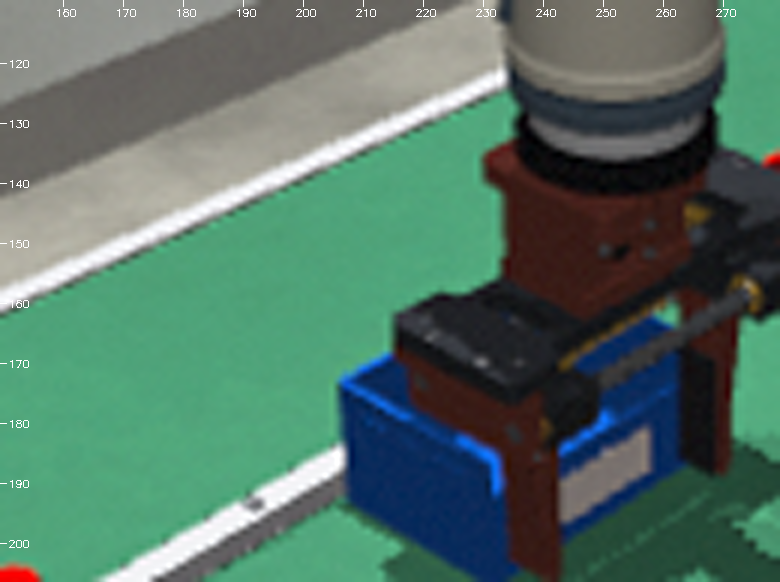

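The strip's edge is nearly level in the wrist view (rows about 76 to 82, skew about 0.007 rad). There's no contact force yet, so I'll creep on.

Call:
carry_out:
  rows:
    - [[0.001,0,0],[0,0,0],0]
    - [[0.001,0,0],[0,0,0],0]
    - [[0.001,0,0],[0,0,0],0]

```text
t: 8.98
ee_pos: [640.0, -7.5, 7.7]
orientation: [-3.14, -0.091, -0.0]
ft_force: [-3.0, -0.8, 0.4]
width: 88.0
```

Call:
carry_out:
  rows:
    - [[0.001,0,0],[0,0,0],0]
    - [[0.001,0,0],[0,0,0],0]

```text
t: 9.15
ee_pos: [640.8, -7.4, 7.7]
orientation: [-3.14, -0.091, 0.004]
ft_force: [-9.0, -1.5, 8.8]
width: 87.5
```

Call:
carry_out:
  rows:
    - [[0.001,0,0],[0,0,0],0]

```text
t: 9.23
ee_pos: [640.7, -7.4, 7.6]
orientation: [-3.14, -0.09, 0.008]
ft_force: [-12.5, -1.0, 12.0]
width: 87.9
```

Contact: the force rose to 12 N at x = 640.8, against a predicted 641.6. Hold briefly, back off and look.

Call:
carry_out:
  rows:
    - [[0,0,0],[0,0,0],0]
    - [[0,0,0],[0,0,0],0]
    - [[0,0,0],[0,0,0],0]

```text
t: 9.48
ee_pos: [640.7, -7.4, 7.6]
orientation: [-3.14, -0.09, 0.007]
ft_force: [-8.5, -0.8, 7.1]
width: 87.8
```

Call:
carry_out:
  rows:
    - [[-0.001,0,0],[0,0,0],0]
    - [[-0.001,0,0],[0,0,0],0]
    - [[-0.002,0,0],[0,0,0],0]
    - [[-0.004,0,0],[0,0,0],0]
    - [[-0.012,0,0],[0,0,0],0]
    - [[-0.02,0,0],[0,0,0],0]
    - [[-0.02,0,-0.01],[0,0,0],0]
    - [[-0.02,0,-0.02],[0,0,0],0]
    - [[-0.02,0,-0.03],[0,0,0],0]
    - [[-0.02,0,-0.03],[0,0,0],0]
    - [[-0.02,0,-0.03],[0,0,0],0]
    - [[0,0,0],[0,0,0],0]

```text
t: 10.48
ee_pos: [502.7, -15.6, 132.1]
orientation: [3.14, 0.091, 0.009]
ft_force: [-0.2, -0.1, 0.4]
width: 88.1
```

```bash
python3 - <<'E'
from workcell import readout, imaging
from h import *
im=imaging.get_image("wrist")[:,:,::-1]
cv2.imwrite("pics/w9.png",cv2.resize(im,(800,600)))
a=imaging.get_image("side")[:,:,::-1].copy();crop(a,"pics/s9.png",180,130,110,82,7)
cv2.imwrite("pics/s9raw.png",a)
a=imaging.get_image("top")[:,:,::-1].copy();crop(a,"pics/t9.png",140,110,220,130,3.5)
E
```

View pics/w9.png

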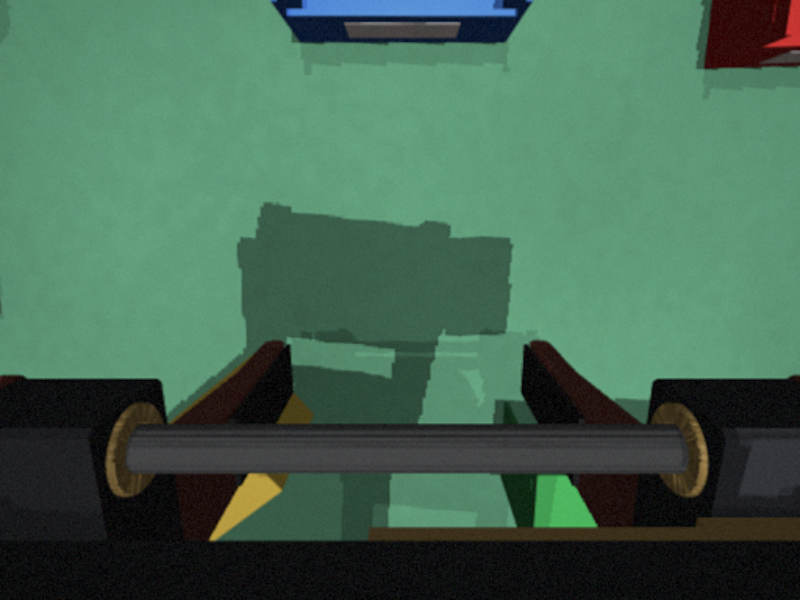

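View pics/s9.png

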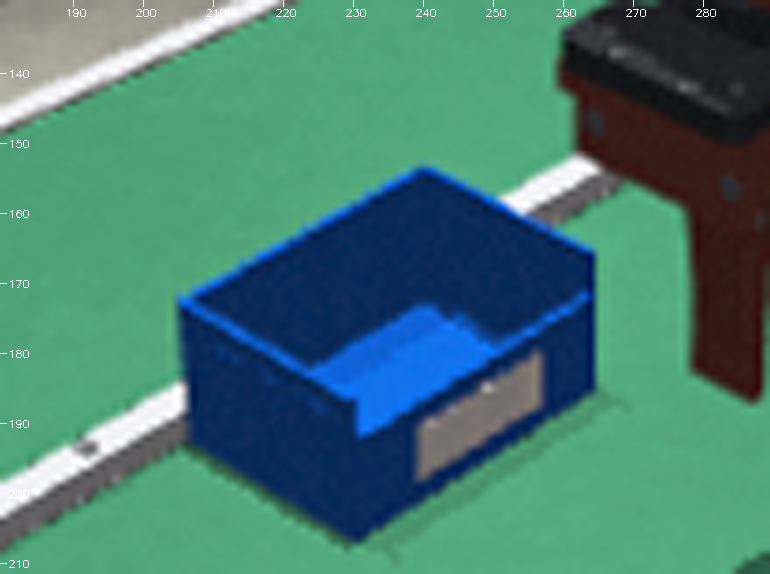

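View pics/t9.png

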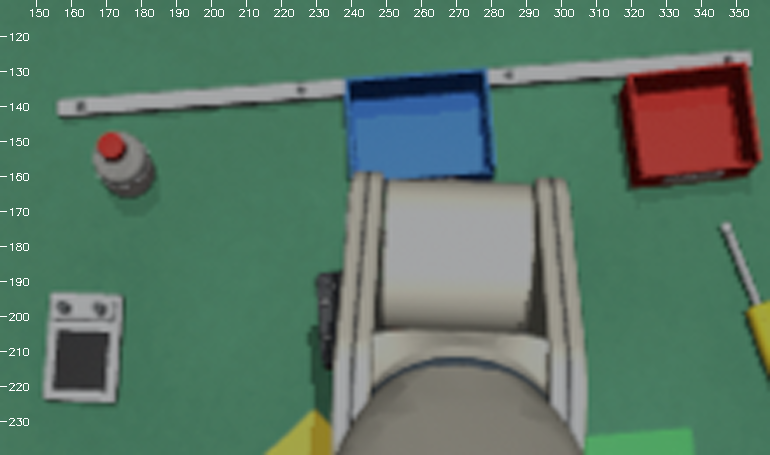

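```bash
python3 - <<'E'
from workcell import imaging
from h import *
T=imaging.camera_params("top");S=imaging.camera_params("side")
n=np.array([.9984,.0564]);h=onz(T,[(162.5,139.9),(225.7,135.2),(284.7,131.0),(347.5,126.4)],14)[:,:2]
h2=onz(S,[(124.8,232),(191.3,193.6),(244.5,163.2)],14)[:,:2]
f=(h@n).mean()-7;f2=(h2@n).mean()-7
a=onz(T,[(238.5,132.8),(278.8,129.3)],60)[:,:2]
b=onz(S,[(205.4,172.2),(240,153.4)],60)[:,:2]
print("top outer corners rel face",a@n-f,"side",b@n-f2,a.round(1),b.round(1))
E
```

```text
top outer corners rel face [-3.20010038 -1.4987889 ] side [-2.08967204 -3.12296964] [[729.4  59.3]
 [737.8 -58.2]] [[734.8  58.6]
 [740.3 -57. ]]
```

The two views put both wall ends between 1.5 and 3.2 mm short of the face. That is about one pixel, and it is consistent with the firm contact felt. The gripper is well clear and the bystanders look unmoved in the top view. Handing in.

```bash
python3 -c "
from workcell import close_job
print(close_job())"
```

```text
the job is handed in; nothing more can be done
None
```

I tipped the blue bin upright by pushing its rim with the fingertips. I then pushed it by its low front until its back wall met the aluminium strip, backed off, and handed the job in at about 10.6 s. No verdict was reported.

- **Contact:** the push force rose to about 12 N at TCP x = 640.8 mm, against a predicted 641.6 mm.
- **Back wall position:** both ends measured 1.5–3.2 mm short of the strip's face. That is inside the 6 mm limit, and one pixel is about 2–3 mm.
- **Disagreement:** the two cameras differ by up to 1.7 mm per end on that gap, and disagree on which end sits closer. In the first measurement, triangulated heights came out about 2 mm high. Both fit the calibration's accuracy.
- **Upright:** I judged this by eye in the side picture after backing off; I did not compute the angle.
- **Bystanders:** the flux bottle, red bin and carrier appeared unmoved in the final top view. I compared them by eye. The screwdriver was only partly in that view, and the visible part had not moved.
- **Robot:** the gripper was clear, with force readings near zero.

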